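# Pin the locking bar of a shop's display case

## Task

Lock the small display case: swing its locking bar across the glass until it is fully home in the yoke, then take the slim square-gripped pin from its stand and pass it down through the yoke's upper ear, the bar's eye and the lower ear until its shoulder sits flush on the upper ear, and let it go. The eye is hidden and not quite in line, so feel for it by sliding the loose yoke along with the pin's nose, pressing gently: never force the pin or the bar (stay below 40 N), do not lean on the glass, and leave the thick spare pin and the shop's goods alone.

Things in the scene. Friction and masses are not known exactly. Their poses are not given: they have to be found in the camera images.
- board: Wooden board, 180 x 310 x 12 mm, fixed to the table; carries case, bar and yoke. Origin: centre of its underside, on the table. z up; y runs along the closed bar from its hinge to the yoke; x points away from the robot. The bar's upright hinge axis is at x 0, y -100 mm. With the bar home, bar, eye and yoke holes all have their centre plane at x = 0 (within 0.5 mm).
- case: Low glass-topped display case under the bar, 130 x 140 mm, fixed at board y -83 to +57 mm; flat glass top 56 mm above the table. Origin: centre of its underside, 12 mm above the table.
- bar (a joint): Swing angle (rad) of the steel locking bar about its upright hinge. 0: home, along the board's +y over the glass, against a firm stop. Positive: open, free end towards the robot (board -x); starts at 0.45 to 0.9. The hinge is stiff (0.25 N m plus some drag) and the bar stays where it is left. Push its robot-side flank with shut fingers, or move it by its knob.
- bar_push (a point): Centre of the bar's section, 120 mm out from the hinge axis, 72 mm above the table; moves with the bar, y axis along the bar to its free end. The bar is 14 mm wide and lies 64 to 80 mm above the table, 8 mm clear of the glass, plain-sided from 15 to 165 mm from the axis. A knob 14 mm across stands 18 mm up from its top, 55 mm from the axis.
- bar_end (a point): End of the plain bar, 165 mm from the hinge axis, 72 mm above the table. Beyond it is the eye: a flat lug 32 mm wide, 44 long, 10 thick (67 to 77 mm above the table) with an upright 14 mm hole. The lug is clamped at a length that differs and is not reported: hole 190 to 210 mm from the hinge axis. It cannot be shifted; with the bar home it is hidden between the yoke's ears.
- yoke: Two flat steel ears, 44 x 40 mm, joined by a web on the side away from the robot: upper ear 80 to 88 mm, lower ear 54 to 64 mm above the table; sharp-edged upright 14 mm holes through both, in line. The bar's eye goes between them. It floats along the board's y, 16 mm either way of y +100 mm, at about 1.5 N, and stays where left. Origin: under the hole axis, 34 mm above the table.
- yoke_hole (a point): Centre of the mouth of the yoke's upper hole, level with the top of the upper ear, 88 mm above the table; moves with the yoke. z up, axes parallel to the board's. A pin nose standing in this hole carries the yoke along with it.
- pin: The locking pin, plain steel, 100 g, 88 mm long: square grip above, round shank below, 12 mm across and 42 mm long, its last 1.5 mm tapered to 10.8 mm. Origin: centre of the shank's lower end; z up along it. It starts upright in a fixed wooden stand, 70 x 70 mm and 48 mm tall: the shank in its 15 mm hole, the shoulder resting on the stand's top.
- pin_grip (a point): Centre (half-way up) of the pin's square grip, 18 x 18 mm and 46 mm tall, faces square to this frame's x and y axes; z is the pin's axis, up. Starts 71 mm above the table. The shank's lower end is 65 mm below this point.
- pin_shoulder (a point): The pin's shoulder: centre of the flat underside of the grip, where the shank begins, 23 mm below the grip's centre. z is the pin's axis, up.
- tumbler: Bystander: a dark purple glass tumbler, 72 mm across, 130 mm tall, right of the pin stands; origin at the centre of its underside.
- tumbler2: Bystander: a second purple tumbler, 72 mm across, 130 mm tall, beyond the case; origin at the centre of its underside.
- mug: Bystander: a cream mug, 82 mm across, 85 mm tall; origin at the centre of its underside.
- bowl: Bystander: a blue bowl, 130 mm across, 55 mm tall; origin at the centre of its underside.
- vase: Bystander: a lilac vase, 90 mm across, 125 mm tall, beyond the case; origin at the centre of its underside.
- bird: Bystander: a white china bird, 44 mm across, 63 mm tall, nearest the robot; origin at the centre of its underside.
- spare: Bystander: a thick spare pin that does not fit: 20 mm shank, round flat head 34 mm across and 16 mm tall, standing in its own wooden stand; origin at the shank's lower end.
There are look-alikes about, which are no part of the job. What is shaped like the pin but blue is not meant.

How it is judged:
On the way, in this order (a step that is already met when the one before it is completed fails the run):
1. the bar is swung home into the yoke (within 0.025 rad of its stop) while the pin is not yet in the yoke (value of joint bar below 0.025 rad and (horizontal distance between pin_shoulder and yoke_hole above 0.02 m or z of pin_shoulder in the frame of yoke_hole above 0.04 m)), for 0.2 s.
2. with the bar home, the pin is down through both ears and the eye, its shoulder within 2 mm of the upper ear (value of joint bar below 0.025 rad and z of pin_shoulder in the frame of yoke_hole between -0.003 and 0.002 m and horizontal distance between pin_shoulder and yoke_hole below 0.0025 m and angle between the z axis of pin_shoulder and the z axis of yoke_hole, either way round below 0.07 rad), for 0.2 s.
At the end, for the whole second after the job is handed in: The bar is home (within 0.025 rad of its stop); the pin stands through upper ear, eye and lower ear: its shoulder within 2 mm of the upper ear's top, within 2.5 mm of the hole's centre line, upright within 0.07 rad; released and at rest (all of step 2 and linear speed of pin below 0.01 m/s); the robot touches nothing.
It fails at once if the locking pin pressed on the lock (yoke, eye or bar) with more than 40 N (contact force between pin and board above 40 N).
It fails at once if the bar, yoke or board pushed by the robot with more than 40 N (contact force between any of the fingers, the arm and board above 40 N).
It fails at once if the display case leaned on with more than 8 N (contact force between anything else and case above 8 N).
It fails at once if the thick spare pin or one of the shop's goods moved more than 25 mm or tipped (distance of any of tumbler, tumbler2, mug, bowl, vase, bird, spare from where it was at the start of the episode above 0.025 m or angle between any of tumbler, tumbler2, mug, bowl, vase, bird, spare's own z axis and vertical above 0.35 rad).
It also fails if it takes over 72 s, if anything falls off the work surface, if the arm or the gripper's body presses on something with over 40 N, if the wrist force passes 120 N, or if a joint passes its speed limit or range.

## Robot

A 6-joint arm with a two-finger parallel gripper is mounted at the origin on the work surface. World frame = base frame: x ahead of the robot, y to its left, z up, the work surface at z = 0. Lengths are in m, angles in rad, forces in N, time in s.
With the tool pointing down it reaches from about 0.225 to 0.875 m from the base axis. Payload 3.4 kg.
Tool frame: the origin (TCP) lies midway between the tips of the shut fingers; the grasp point (between the pads) lies 19 mm behind it (manip.grip_point_offset is the distance from the TCP to the grasp point, in m); z points along the fingers, y is the line along which they close (so a half turn about z gives the same grasp; the last joint's range is limited). The gripper opens to 85 mm and grips with 20 to 120 N. Pads are 22 mm wide; open, the fingers measure 114 mm over their backs; the gripper's body (76 mm by 85 mm) begins 54 mm behind the grasp point. The pads swing forward as they close: fully open they stand 13 mm farther back than shut.
Start: joints at [-1.36, 0.276, 1.505, -0, 1.361, -0.121], TCP at [0.187, -0.544, 0.231] pointing down, gripper open.
Joint ranges: [-2.89, 2.89], [-0.75, 2.08], [0.22, 2.7], [-1.18, 4.32], [0.11, 2.71], [-2.7, 2.7]. Speed limits (rad/s): [2.57, 2.57, 3.14, 3.14, 3.14, 3.14].

## Interface

Orientations are given as a unit quaternion [w, x, y, z].
In Python, from rig import manip gives the robot as it stands.
- The arm moves only by the shell command python3 -m handwheel 'ROWS' [FORCE]. ROWS is JSON, a list of rows, each an object with "translation": the shift along the tool's x, y, z in m, a list of three; "angular": the turn, a rotation vector about the tool's x, y, z in degrees, a list of three; "hand": the closure, from 0 (fully open) to 1 (shut). A call has 1 to 10 rows; each row shifts and turns the commanded pose from where the row before left it, along the tool's axes as they then stand; what a row does not reach is not made up. A row lasts 1/12 s, in which the tool goes at most 41.7 mm and 7.16 degrees, less where a joint would pass 70% of its speed; a pose out of reach is approached as far as the arm can. A call with a gripper value outside its range is refused whole. The fingers move at their own pace and stop on an object; FORCE is the grip in N (left out, the last holds). Time passes only in rows, so rows that do not move let the fingers close. It gives the time, the measured TCP pose, the force, the opening and the grip force at its end, in the units of the state.
- manip.get_state(): the state, without advancing time (a new reading comes with each control period).
- manip.get_image(name): name is "scene" or "side" or "wrist"; returns the picture (384x512x3 uint8, red, green, blue); there is no depth.
- manip.camera_info(name): a dict with "camera_matrix" (3x3 intrinsics, pixels), "eye" and "orientation" of the camera in the world; the wrist camera has in their place "tool_from_camera" (4x4, takes a point from camera to tool coordinates, whose origin is the TCP and whose axes are the flange's). Camera axes: x right, y down, z forward; pixel columns grow to the right and rows downward; lengths in m; the calibration is good to about 2 mm. A picture is of the moment at which its call begins: read the wrist's pose just before it. camera_info takes no time and is no camera call.
- manip.sign_off(): hands the job in; it is judged then, once.
The state is a dict: "clock": time; "qpos": joint angles; "qd": joint speeds; "effort": joint torques, N m; "position": TCP position; "ee_rot": TCP orientation; "contact_force": force on the tool from outside, world axes, zero at the start; "moment": the same for the moment, N m; "width": finger opening in m; "gripper_force": force on a finger pad.
Only numpy, scipy, OpenCV 4.12 (cv2) and the standard library are available. Lean on these libraries where they do the work, as an engineer would, in place of code of your own. Each camera call takes 0.05 s, during which the arm holds its last target. There are 200 camera calls.

## Working session

There is one attempt and no reset: what is moved stays moved. The work goes in short steps, Python scripts to look and compute and a shell command to move; the robot and the scene stay as the last step left them, time stands still between calls to the robot, and variables do not carry over. Pictures are saved under pics/ and viewed, at most 11 in all, crops included, and the job is handed in when it is done.

```bash
mkdir -p pics; ls; python3 - <<'E'
from rig import manip
import cv2,numpy as np
s=manip.get_state(); print(s['clock'],s['position'],s['ee_rot'],s['width'])
ims=[]
for n in ['scene','side','wrist']:
    im=manip.get_image(n); np.save(f'pics/{n}0.npy',im); ims.append(cv2.cvtColor(im,cv2.COLOR_RGB2BGR)); print(n,manip.camera_info(n))
cv2.imwrite('pics/a0.png',cv2.resize(ims[0],(800,600)))
cv2.imwrite('pics/a1.png',cv2.resize(ims[1],(800,600)))
cv2.imwrite('pics/a2.png',ims[2])
E
```

```text
pics
0.0 [ 0.18718496 -0.54310403  0.23042981] [-9.34873232e-04  9.86271747e-01  1.65127724e-01 -3.88445803e-05] 0.08533821761875887
scene {'camera_matrix': array([[420.48714714,   0.        , 257.45971026],
       [  0.        , 420.48714714, 192.28866781],
       [  0.        ,   0.        ,   1.        ]]), 'eye': array([ 1.25198714, -0.261596  ,  0.85625366]), 'orientation': array([-0.30652273,  0.78839866,  0.50007293, -0.18546816])}
side {'camera_matrix': array([[432.0294747 ,   0.        , 257.74909145],
       [  0.        , 432.0294747 , 195.29061237],
       [  0.        ,   0.        ,   1.        ]]), 'eye': array([0.34834812, 0.83077178, 1.13902459]), 'orientation': array([ 0.0556816 , -0.1475485 ,  0.93432521, -0.31963322])}
wrist {'camera_matrix': array([[330.51841348,   0.        , 257.89830458],
       [  0.        , 330.51841348, 190.06203157],
       [  0.        ,   0.        ,   1.        ]]), 'tool_from_camera': array([[-1.93651839e-03, -9.54170248e-01, -2.99258062e-01,
         7.66684272e-02],
       [ 9.99998125e-01, -1.84638104e-03, -5.83953870e-04,
         7.99253219e-04],
       [ 4.64699783e-06, -2.99258631e-01,  9.54172035e-01,
        -1.41845889e-01],
       [ 0.00000000e+00,  0.00000000e+00,  0.00000000e+00,
         1.00000000e+00]])}
```

View pics/a0.png

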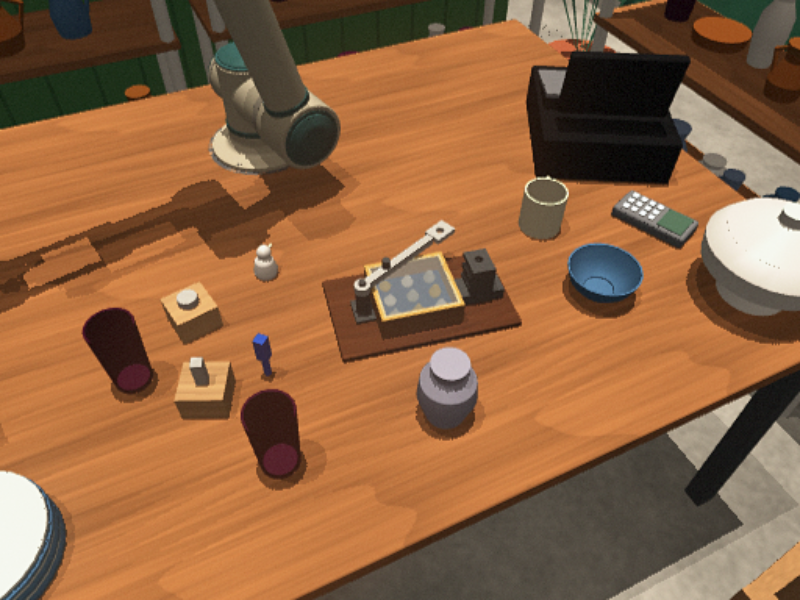

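View pics/a1.png

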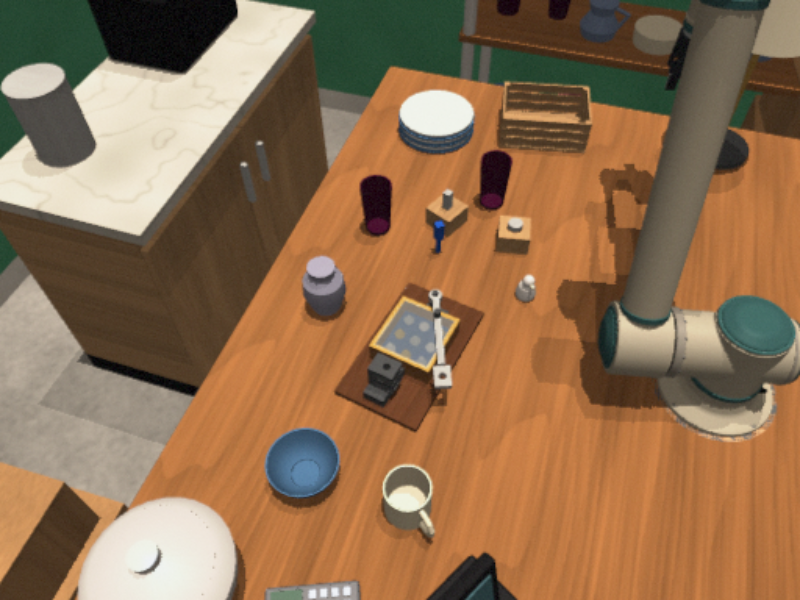

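The scene view (in 800x600) shows the pin stand at (203,388) with the grey grip at (199,370). The spare is at (188,300) and the blue look-alike at (262,350). The bar hinge is at (362,285), the open eye at (440,230) and the yoke at (480,265). The side view agrees: pin (447,200), hinge (435,297), eye (442,376), yoke (385,370).

```bash
cat > h.py <<'E'
import numpy as np,cv2
from rig import manip
from scipy.spatial.transform import Rotation as R
def rot(q): return R.from_quat(np.roll(q,-1)).as_matrix()
def cam(n,s=None):
    c=manip.camera_info(n)
    if n=='wrist':
        T=np.array(c['tool_from_camera']); W=rot(s['ee_rot'])
        return c['camera_matrix'],W@T[:3,:3],W@T[:3,3]+s['position']
    return c['camera_matrix'],rot(c['orientation']),np.array(c['eye'])
def onz(c,px,z):
    K,Rm,e=c; px=np.atleast_2d(px).astype(float)
    d=np.c_[(px[:,0]-K[0,2])/K[0,0],(px[:,1]-K[1,2])/K[1,1],np.ones(len(px))]@Rm.T
    return e+d*((z-e[2])/d[:,2])[:,None]
def proj(c,P):
    K,Rm,e=c; q=(np.atleast_2d(P)-e)@Rm; return q[:,:2]/q[:,2:]*K[0,0]+K[:2,2]
def comps(m,amin=30):
    n,l,st,ce=cv2.connectedComponentsWithStats(m.astype(np.uint8),connectivity=8)
    return [(l==i,st[i],ce[i]) for i in range(1,n) if st[i][4]>=amin]
E
python3 - <<'E'
from h import *
C={n:cam(n) for n in ['scene','side']}
I={n:np.load(f'pics/{n}0.npy') for n in C}
H={n:cv2.cvtColor(I[n],cv2.COLOR_RGB2HSV) for n in C}
px={'scene':dict(board=(350,345),stand=(180,392),grip=(199,368)),'side':dict(board=(350,390),grip=(447,198),stand=(435,213))}
for n in px:
    for k,(u,v) in px[n].items(): print(n,k,H[n][int(v*.64),int(u*.64)],I[n][int(v*.64),int(u*.64)])
    h=H[n]; m=((h[...,0]<15)|(h[...,0]>170))&(h[...,2]<120)&(h[...,1]>100)
    u,v=px[n]['board']; 
    for mm,st,ce in comps(m):
        if mm[int(v*.64)-3:int(v*.64)+4,int(u*.64)-3:int(u*.64)+4].any():
            ys,xs=np.where(mm); P=onz(C[n],np.c_[xs,ys],.012)[:,:2]
            r=cv2.minAreaRect((P*1000).astype(np.float32)); print(n,'board rect',r,st)
    g=(h[...,1]<60)&(h[...,2]>60)
    u,v=px[n]['grip']
    for mm,st,ce in comps(g,8):
        if mm[int(v*.64)-3:int(v*.64)+4,int(u*.64)-3:int(u*.64)+4].any(): print(n,'grip',st,ce,onz(C[n],ce,.071))
E
```

```text
scene board [ 10 165 116] [116  66  41]
scene stand [ 15 133 224] [224 167 107]
scene grip [10 87 73] [73 56 48]
scene board rect ((585.1136474609375, 100.7999496459961), (308.52239990234375, 193.2794189453125), 79.66654968261719) [ 206  173  128   60 2874]
scene grip [121 229   9   7  48] [124.89583333 231.64583333] [[ 0.60103834 -0.2769095   0.071     ]]
side board [ 11 156 113] [113  70  44]
side grip [17 24 75] [75 72 68]
side stand [ 15 133 194] [194 145  93]
side board rect ((583.1117553710938, 196.96054077148438), (134.20050048828125, 202.16616821289062), 79.83358001708984) [ 214  220   72   57 1316]
side grip [284 121   6  13  57] [286.07017544 127.03508772] [[ 0.61647773 -0.27876262  0.071     ]]
```

```bash
python3 -m handwheel '[{"translation":[0.034,-0.01,0],"angular":[0,0,0],"hand":0},{"translation":[0.034,-0.01,0],"angular":[0,0,0],"hand":0},{"translation":[0.034,-0.01,0],"angular":[0,0,0],"hand":0},{"translation":[0.034,-0.01,0],"angular":[0,0,0],"hand":0},{"translation":[0.034,-0.01,0],"angular":[0,0,0],"hand":0},{"translation":[0.034,-0.01,0],"angular":[0,0,0],"hand":0},{"translation":[0.034,-0.01,0],"angular":[0,0,0],"hand":0},{"translation":[0.034,-0.01,0],"angular":[0,0,0],"hand":0},{"translation":[0.034,-0.01,0],"angular":[0,0,0],"hand":0},{"translation":[0.034,-0.01,0],"angular":[0,0,0],"hand":0}]'; python3 -m handwheel '[{"translation":[0.034,-0.01,0],"angular":[0,0,0],"hand":0},{"translation":[0.034,-0.01,0],"angular":[0,0,0],"hand":0},{"translation":[0.034,-0.01,0],"angular":[0,0,0],"hand":0},{"translation":[0.034,-0.01,0],"angular":[0,0,0],"hand":0},{"translation":[0,0,0],"angular":[0,0,0],"hand":0},{"translation":[0,0,0],"angular":[0,0,0],"hand":0}]'
python3 - <<'E'
from h import *
s=manip.get_state(); im=manip.get_image('wrist'); np.save('pics/w1.npy',im); print(s)
import pickle; pickle.dump(s,open('pics/s1.pkl','wb'))
cv2.imwrite('pics/w1.png',cv2.cvtColor(im,cv2.COLOR_RGB2BGR))
E
```

```text
clock: 0.98
position: [0.4773, -0.337, 0.2311]
ee_rot: [-0.0, 0.986, 0.165, -0.0]
contact_force: [-0.2, -0.3, -0.3]
width: 0.0856
gripper_force: 0.0
clock: 1.48
position: [0.5927, -0.2547, 0.2303]
ee_rot: [-0.0, 0.986, 0.167, -0.001]
contact_force: [-0.6, -0.1, -0.2]
width: 0.0853
gripper_force: 0.0
{'clock': 1.4833, 'qpos': array([-5.13544959e-01,  3.83461170e-01,  1.34537939e+00, -2.49240013e-04,
        1.41413855e+00,  7.22213708e-01]), 'qd': array([-0.04405758, -0.02024018,  0.02384965, -0.02259281,  0.0086759 ,
       -0.00425326]), 'effort': array([ 1.49715632e+00, -4.81194234e+01, -2.55497718e+01,  2.72980314e-01,
       -1.13948956e-01,  3.85701167e-02]), 'position': array([ 0.5927422 , -0.25474497,  0.23034561]), 'ee_rot': array([-3.40847636e-04,  9.85998002e-01,  1.66755641e-01, -6.16063989e-04]), 'contact_force': array([-0.61906466, -0.1076882 , -0.23990054]), 'moment': array([-0.00069803, -0.01340464,  0.03617084]), 'gripper_force': 0.0, 'width': 0.08529466697782004}
```

View pics/w1.png

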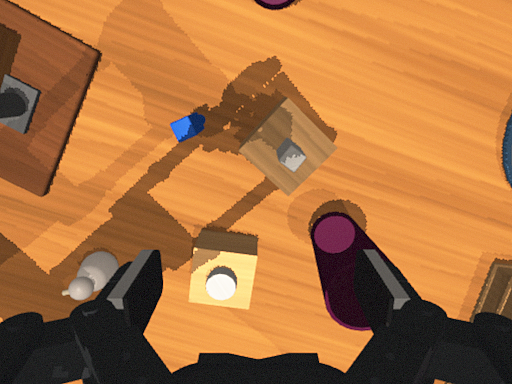

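The wrist view shows the pin stand at (288,145), turned about 40 deg, with the grey grip top at (292,155). The spare is at (222,285), the tumbler at (340,260) and the blue pin at (187,127).

```bash
python3 - <<'E'
from h import *
import pickle
s=pickle.load(open('pics/s1.pkl','rb')); im=np.load('pics/w1.npy'); h=cv2.cvtColor(im,cv2.COLOR_RGB2HSV); C=cam('wrist',s)
for p in [(260,150),(310,135),(290,185),(285,150),(290,162),(300,157),(350,110),(250,110),(345,140)]: print(p,h[p[1],p[0]])
roi=np.zeros(h.shape[:2],bool); roi[60:210,225:350]=1
g=(h[...,1]<70)&roi
for mm,st,ce in comps(g,20):
    ys,xs=np.where(mm); print('grip',st,ce,cv2.minAreaRect((onz(C,np.c_[xs,ys],.094)[:,:2]*1000).astype(np.float32)))
    b=mm&(h[...,2]>110); ys,xs=np.where(b); print('bright top',len(xs),cv2.minAreaRect((onz(C,np.c_[xs,ys],.094)[:,:2]*1000).astype(np.float32)))
t=(h[...,1]>70)&(h[...,1]<150)&roi
for mm,st,ce in comps(t,300):
    ys,xs=np.where(mm); print('stand',st,cv2.minAreaRect((onz(C,np.c_[xs,ys],.048)[:,:2]*1000).astype(np.float32)))
c=im[80:210,225:355]; cv2.imwrite('pics/c1.png',cv2.cvtColor(cv2.resize(c,(780,600)),cv2.COLOR_RGB2BGR)[:, :])
E
```

```text
(260, 150) [ 15 137 169]
(310, 135) [ 16 137 184]
(290, 185) [ 15 136 182]
(285, 150) [15 21 95]
(290, 162) [ 16  27 196]
(300, 157) [ 18  31 200]
(350, 110) [ 14 170 238]
(250, 110) [ 14 176 107]
(345, 140) [ 14 173 235]
grip [277 138  29  34 605] [290.25454545 154.72892562] ((621.4737548828125, -274.4237060546875), (24.029844284057617, 20.140365600585938), 71.28189086914062)
bright top 400 ((620.2546997070312, -277.56927490234375), (17.28908348083496, 19.8502140045166), 71.28189086914062)
stand [ 239   97   98   99 4507] ((619.730224609375, -275.47943115234375), (73.11508178710938, 69.7391586303711), 65.97067260742188)
```

View pics/c1.png

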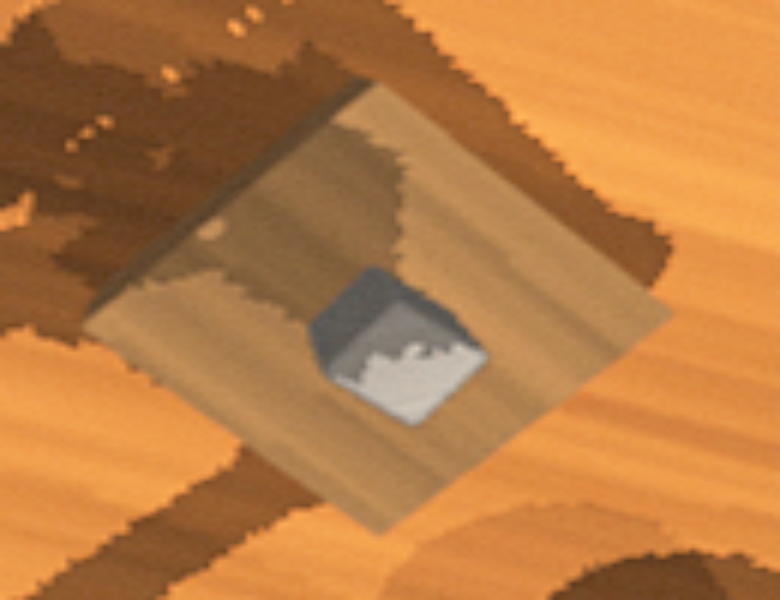

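```bash
python3 - <<'E'
from h import *
import pickle
s=pickle.load(open('pics/s1.pkl','rb')); C=cam('wrist',s)
for n,z,p in [('stand',.048,[(287.5,97.3),(337.5,147.6),(288.3,194.8),(239.2,150.4)]),('grip',.094,[(291.3,144.6),(306.2,156.9),(294.2,172.1),(280,161.3)])]:
    P=onz(C,p,z)[:,:2]; e=np.roll(P,-1,0)-P
    print(n,P.mean(0),np.linalg.norm(e,axis=1),np.degrees(np.arctan2(e[:,1],e[:,0])))
E
python3 -m handwheel '[{"translation":[0.0125,-0.0365,-0.003],"angular":[0,0,0],"hand":0},{"translation":[0.0125,-0.0365,-0.003],"angular":[0,0,0],"hand":0},{"translation":[0.0125,-0.0365,-0.003],"angular":[0,0,0],"hand":0},{"translation":[0.0125,-0.0365,-0.003],"angular":[0,0,0],"hand":0},{"translation":[0.0125,-0.0365,-0.003],"angular":[0,0,0],"hand":0},{"translation":[0.0125,-0.0365,-0.003],"angular":[0,0,0],"hand":0},{"translation":[0.0125,-0.0365,-0.003],"angular":[0,0,0],"hand":0},{"translation":[0.0125,-0.0365,-0.003],"angular":[0,0,0],"hand":0},{"translation":[0.0125,-0.0365,-0.003],"angular":[0,0,0],"hand":0},{"translation":[0.0125,-0.0365,-0.003],"angular":[0,0,0],"hand":0}]'; python3 -m handwheel '[{"translation":[0,0,0],"angular":[0,0,-6.8],"hand":1},{"translation":[0,0,0],"angular":[0,0,-6.8],"hand":1},{"translation":[0,0,0],"angular":[0,0,-6.8],"hand":1},{"translation":[0,0,0],"angular":[0,0,-6.8],"hand":1},{"translation":[0,0,0],"angular":[0,0,-6.8],"hand":1},{"translation":[0,0,0],"angular":[0,0,-6.8],"hand":1},{"translation":[0,0,0],"angular":[0,0,-6.8],"hand":1},{"translation":[0,0,0],"angular":[0,0,-6.8],"hand":1},{"translation":[0,0,0],"angular":[0,0,-6.6],"hand":1},{"translation":[0,0,0],"angular":[0,0,0],"hand":1}]' 30
python3 - <<'E'
from h import *
s=manip.get_state(); im=manip.get_image('wrist'); np.save('pics/w2.npy',im)
import pickle; pickle.dump(s,open('pics/s2.pkl','wb'))
print(s['position'],s['ee_rot'],s['qpos'])
cv2.imwrite('pics/w2.png',cv2.cvtColor(cv2.resize(im,(800,600)),cv2.COLOR_RGB2BGR))
E
```

```text
stand [ 0.61945731 -0.27762103] [0.06970743 0.06815145 0.0680903  0.06876453] [-114.27709422  155.20313448   66.23502084  -23.44250797]
grip [ 0.61910693 -0.27792548] [0.0167984  0.01661    0.01573806 0.01713024] [-109.88813225  162.85580853   71.70602446  -13.64929492]
clock: 2.37
position: [0.5902, 0.1294, 0.2617]
ee_rot: [0.0, 0.986, 0.164, -0.0]
contact_force: [0.4, -0.8, 0.8]
width: 0.0853
gripper_force: 0.0
clock: 3.2
position: [0.5905, 0.1277, 0.2613]
ee_rot: [0.0, 0.766, 0.643, -0.0]
contact_force: [-0.9, 0.5, -0.2]
width: 0.0002
gripper_force: 0.0
[0.59050583 0.12773177 0.2613165 ] [ 1.62279983e-04  7.66090325e-01  6.42732756e-01 -4.37272420e-04] [ 9.83656785e-02  3.06215635e-01  1.38705040e+00 -7.67207531e-04
  1.44886542e+00  2.73135149e-01]
```

View pics/w2.png

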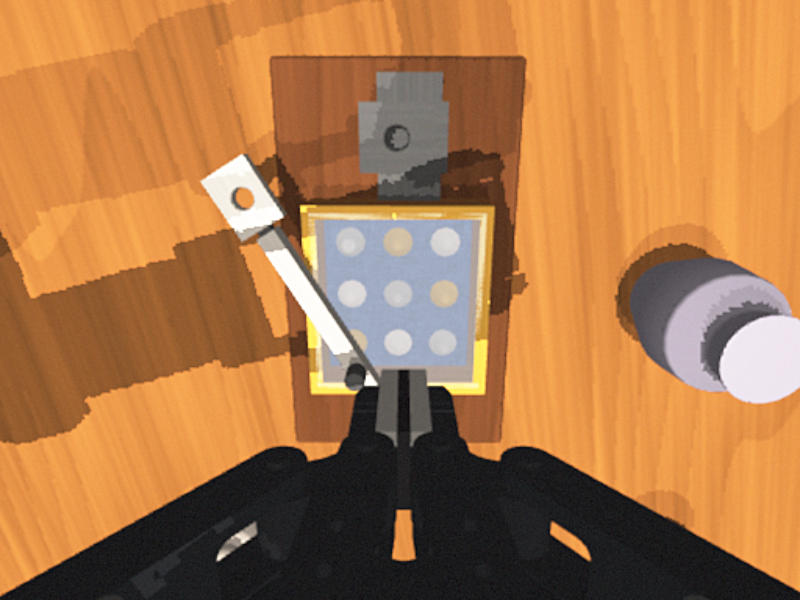

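The wrist view in 800x600: the board's far-left and far-right corners are at (272,57) and (525,57), and its near corners at about (295,440) and (500,440). The yoke's hole mouth is at (397,137), the open eye's hole at (243,197) and the bar's knob at (356,375).

```bash
python3 - <<'E'
from h import *
import pickle
s=pickle.load(open('pics/s2.pkl','rb')); C=cam('wrist',s)
f=lambda p,z: onz(C,np.array(p)*.64,z)[:,:2]
B=f([(271,57),(526,57),(500,441),(295,440)],.012); print('corners',B)
for i,j in [(0,1),(3,0),(2,1)]: d=B[j]-B[i]; print(np.linalg.norm(d),np.degrees(np.arctan2(d[1],d[0])))
c=B.mean(0); print('centre',c)
yk=f([(397.5,136.5)],.088)[0]; ye=f([(359,101),(448,101),(448,173),(360,173)],.088); print('yoke hole',yk,'ear',ye.mean(0),np.linalg.norm(np.diff(ye,axis=0),axis=1))
eye=f([(243,197)],.077)[0]; knob=f([(356,368)],.098)[0]
print('eye',eye,'knob',knob)
for a in (79.7,80,80.3):
    Rb=np.array([[np.sin(np.radians(a)),-np.cos(np.radians(a))],[np.cos(np.radians(a)),np.sin(np.radians(a))]])  # rows: board x, board y
    hinge=c-0.1*Rb[1]; e=Rb@(eye-hinge); k=Rb@(knob-hinge); print(a,'hinge',hinge,'yoke in board',Rb@(yk-c),'eye r,ang',np.hypot(*e),np.arctan2(-e[0],e[1]),'knob',np.hypot(*k),np.arctan2(-k[0],k[1]))
E
```

```text
corners [[ 0.52324163  0.26892575]
 [ 0.69711002  0.23789857]
 [ 0.64265584 -0.06290605]
 [ 0.46724177 -0.03056577]]
0.17661512886523426 -10.118043338740218
0.30468205153845457 79.40895717594965
0.3056937630381443 79.73896274561825
centre [0.58256232 0.10333813]
yoke hole [0.60088319 0.20195004] ear [0.60435229 0.20064087] [0.05085377 0.04011464 0.05233476]
eye [0.49942354 0.18339774] knob [0.54894471 0.06587359]
79.7 hinge [0.56468209 0.00494962] yoke in board [0.00039361 0.1002986 ] eye r,ang 0.19000634081700563 0.5303617017344927 knob 0.0629237215957058 0.4325550568503735
80 hinge [0.5651975  0.00485735] yoke in board [0.00091876 0.10029517] eye r,ang 0.19027055490278325 0.5275031744207977 knob 0.06314375818466784 0.4348566478980697
80.3 hinge [0.56571338 0.00476778] yoke in board [0.00144389 0.10028898] eye r,ang 0.19053347587334543 0.524645312573411 knob 0.06336487958868645 0.43712398761359766
```

```bash
python3 -m handwheel '[{"translation":[-0.003,-0.031,0],"angular":[0,0,0],"hand":1},{"translation":[-0.003,-0.031,0],"angular":[0,0,0],"hand":1},{"translation":[-0.003,-0.031,0],"angular":[0,0,0],"hand":1},{"translation":[-0.0015,-0.031,0],"angular":[0,0,0],"hand":1},{"translation":[0,0,0.033],"angular":[0,0,0],"hand":1},{"translation":[0,0,0.033],"angular":[0,0,0],"hand":1},{"translation":[0,0,0.033],"angular":[0,0,0],"hand":1},{"translation":[0,0,0.033],"angular":[0,0,0],"hand":1},{"translation":[0,0,0.033],"angular":[0,0,0],"hand":1},{"translation":[0,0,0.028],"angular":[0,0,0],"hand":1}]'; python3 -m handwheel '[{"translation":[0,0,0],"angular":[0,0,0],"hand":1},{"translation":[0,0.01,0],"angular":[0,0,0],"hand":1},{"translation":[0,0.01,0],"angular":[0,0,0],"hand":1},{"translation":[0,0.01,0],"angular":[0,0,0],"hand":1},{"translation":[0,0.01,0],"angular":[0,0,0],"hand":1},{"translation":[0,0.01,0],"angular":[0,0,0],"hand":1}]'
```

```text
clock: 4.08
position: [0.4661, 0.1398, 0.0667]
ee_rot: [-0.0, 0.767, 0.641, -0.0]
contact_force: [0.4, -0.2, -0.6]
width: -0.0002
gripper_force: 0.0
clock: 4.58
position: [0.5176, 0.1321, 0.0696]
ee_rot: [0.0, 0.766, 0.643, 0.001]
contact_force: [-2.5, 0.8, 1.5]
width: 0.0002
gripper_force: 1.6
```

```bash
python3 -m handwheel '[{"translation":[0,0.008,0],"angular":[0,0,0],"hand":1},{"translation":[0,0.008,0],"angular":[0,0,0],"hand":1},{"translation":[0,0.008,0],"angular":[0,0,0],"hand":1},{"translation":[0,0.006,0],"angular":[0,0,0],"hand":1},{"translation":[0,0.004,0],"angular":[0,0,0],"hand":1},{"translation":[0,0.003,0],"angular":[0,0,0],"hand":1},{"translation":[0,0.002,0],"angular":[0,0,0],"hand":1}]'
python3 - <<'E'
from h import *
s=manip.get_state(); im=manip.get_image('wrist'); np.save('pics/w3.npy',im)
import pickle; pickle.dump(s,open('pics/s3.pkl','wb'))
cv2.imwrite('pics/w3.png',cv2.cvtColor(im,cv2.COLOR_RGB2BGR))
E
```

```text
clock: 5.17
position: [0.5551, 0.1252, 0.0681]
ee_rot: [0.0, 0.766, 0.643, -0.0]
contact_force: [-2.3, 1.8, -0.2]
width: 0.0004
gripper_force: 1.2
```

View pics/w3.png

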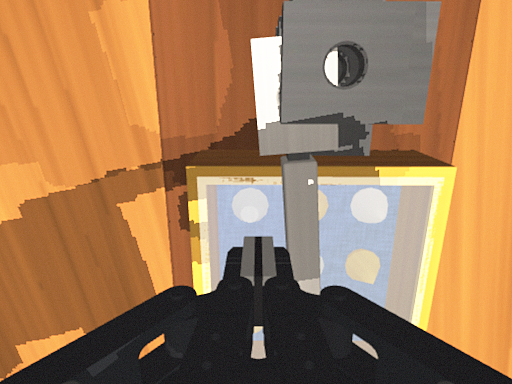

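The view shows the eye entering the yoke: the lug at (290,100) and the yoke hole at (346,64), with a bright edge of the lug visible through it. The bar is not yet home.

```bash
python3 -m handwheel '[{"translation":[0,0.002,0],"angular":[0,0,0],"hand":1},{"translation":[0,0.002,0],"angular":[0,0,0],"hand":1},{"translation":[0,0.002,0],"angular":[0,0,0],"hand":1}]';python3 -m handwheel '[{"translation":[0,0.001,0],"angular":[0,0,0],"hand":1},{"translation":[0,0.001,0],"angular":[0,0,0],"hand":1}]';python3 -m handwheel '[{"translation":[0,0.001,0],"angular":[0,0,0],"hand":1},{"translation":[0,0,0],"angular":[0,0,0],"hand":1}]'
```

```text
clock: 5.47
position: [0.5604, 0.1243, 0.0682]
ee_rot: [-0.0, 0.766, 0.643, -0.0]
contact_force: [-1.8, 2.4, 0.4]
width: -0.0004
gripper_force: 1.2
clock: 5.63
position: [0.5627, 0.1239, 0.0682]
ee_rot: [-0.0, 0.766, 0.643, -0.0]
contact_force: [-2.4, 1.0, 0.6]
width: -0.0002
gripper_force: 1.2
clock: 5.8
position: [0.5639, 0.1237, 0.0683]
ee_rot: [0.0, 0.766, 0.643, 0.0]
contact_force: [-1.3, 1.4, -1.6]
width: 0.0004
gripper_force: 0.9
```

```bash
python3 -m handwheel '[{"translation":[0,0.001,0],"angular":[0,0,0],"hand":1},{"translation":[0,0.001,0],"angular":[0,0,0],"hand":1}]';python3 -m handwheel '[{"translation":[0,0.001,0],"angular":[0,0,0],"hand":1},{"translation":[0,0,0],"angular":[0,0,0],"hand":1}]';python3 -m handwheel '[{"translation":[0,0.001,0],"angular":[0,0,0],"hand":1},{"translation":[0,0,0],"angular":[0,0,0],"hand":1}]'
```

```text
clock: 5.97
position: [0.5648, 0.1235, 0.0682]
ee_rot: [-0.001, 0.766, 0.643, -0.001]
contact_force: [-4.6, 2.1, 0.9]
width: -0.0003
gripper_force: 2.5
clock: 6.13
position: [0.5648, 0.1235, 0.0682]
ee_rot: [-0.001, 0.766, 0.643, -0.001]
contact_force: [-5.5, 2.7, 2.1]
width: -0.0003
gripper_force: 3.0
clock: 6.3
position: [0.5649, 0.1235, 0.0681]
ee_rot: [-0.002, 0.766, 0.643, -0.002]
contact_force: [-6.6, 3.3, 2.8]
width: -0.0001
gripper_force: 3.8
```

```bash
python3 -m handwheel '[{"translation":[0,0.002,0],"angular":[0,0,0],"hand":1},{"translation":[0,0.001,0],"angular":[0,0,0],"hand":1},{"translation":[0,0,0],"angular":[0,0,0],"hand":1},{"translation":[0,0,0],"angular":[0,0,0],"hand":1}]'
python3 -m handwheel '[{"translation":[0,-0.01,0],"angular":[0,0,0],"hand":1},{"translation":[0,-0.02,0],"angular":[0,0,0],"hand":1},{"translation":[0,0,-0.03],"angular":[0,0,0],"hand":1},{"translation":[0,0,-0.035],"angular":[0,0,0],"hand":1},{"translation":[0,0,-0.035],"angular":[0,0,0],"hand":1},{"translation":[0,0,-0.035],"angular":[0,0,0],"hand":1},{"translation":[0,0.005,-0.035],"angular":[0,0,0],"hand":1},{"translation":[0,0.03,-0.01],"angular":[0,0,0],"hand":1},{"translation":[0,0,0],"angular":[0,0,0],"hand":1},{"translation":[0,0,0],"angular":[0,0,0],"hand":1}]'
python3 - <<'E'
from h import *
s=manip.get_state(); im=manip.get_image('wrist'); np.save('pics/w4.npy',im)
import pickle; pickle.dump(s,open('pics/s4.pkl','wb'))
cv2.imwrite('pics/w4.png',cv2.cvtColor(cv2.resize(im,(800,600),interpolation=cv2.INTER_CUBIC),cv2.COLOR_RGB2BGR))
E
```

```text
clock: 6.63
position: [0.5651, 0.1234, 0.068]
ee_rot: [-0.004, 0.766, 0.643, -0.004]
contact_force: [-12.2, 4.7, 6.3]
width: 0.0002
gripper_force: 6.3
clock: 7.47
position: [0.5779, 0.1208, 0.2495]
ee_rot: [0.002, 0.766, 0.642, 0.002]
contact_force: [0.3, -0.5, -0.5]
width: -0.0004
gripper_force: 0.0
```

View pics/w4.png

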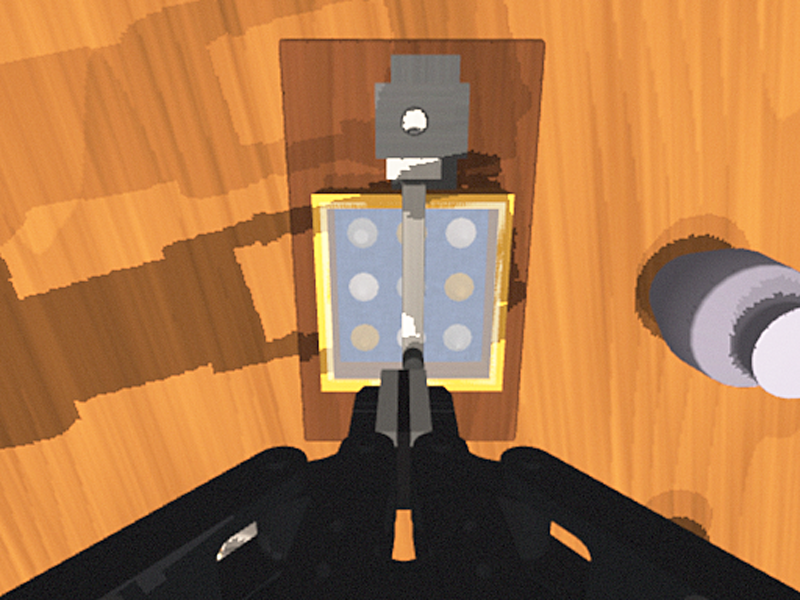

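The bar lies straight up the picture, home in the yoke. The yoke hole is at (414,121), the ear's near edge at row 157 and the lug's near top edge at about (413,180). The eye hole is still hidden, with a dark crescent at the hole's near side.

```bash
python3 - <<'E'
from h import *
import pickle
s=pickle.load(open('pics/s4.pkl','rb')); C=cam('wrist',s); im=np.load('pics/w4.npy')
f=lambda p,z: onz(C,np.array(p)*.64,z)[:,:2]
a=np.radians(79.8); X=np.array([np.sin(a),-np.cos(a)]); Y=np.array([np.cos(a),np.sin(a)]); c=np.array([.5826,.1033])
g=lambda n,p,z:(lambda w:print(n,w.round(4),'board',[((q-c)@X).round(4) for q in w],[((q-c)@Y).round(4) for q in w]))(f(p,z))
g('hole',[(414,121)],.088); g('ear corners',[(376,83),(469,83),(468,158),(376,157)],.088); g('lug edge',[(390,180),(440,180)],.077)
g('board far corners',[(280,40),(545,40)],.012); g('case near/far edge',[(413,390),(413,193)],.056); g('bar centre',[(413.5,200),(413,300)],.080); g('knob top',[(412,360)],.098)
v=im[60:110,int(414*.64)]; print(v.mean(1).astype(int))
print(s['position'])
E
```

```text
hole [[0.5999 0.2015]] board [np.float64(-0.0004)] [np.float64(0.0997)]
ear corners [[0.5828 0.2244]
 [0.6327 0.2155]
 [0.6267 0.1764]
 [0.5754 0.1862]] board [np.float64(-0.0212), np.float64(0.0295), np.float64(0.0304), np.float64(-0.0218)] [np.float64(0.1192), np.float64(0.1193), np.float64(0.0798), np.float64(0.0803)]
lug edge [[0.5805 0.1714]
 [0.6098 0.1661]] board [np.float64(-0.0142), np.float64(0.0156)] [np.float64(0.0667), np.float64(0.0667)]
board far corners [[0.5231 0.2689]
 [0.6968 0.2379]] board [np.float64(-0.0879), np.float64(0.0886)] [np.float64(0.1524), np.float64(0.1527)]
case near/far edge [[0.5689 0.0211]
 [0.5928 0.1592]] board [np.float64(0.001), np.float64(0.0001)] [np.float64(-0.0833), np.float64(0.0568)]
bar centre [[0.5922 0.1577]
 [0.5812 0.096 ]] board [np.float64(-0.0002), np.float64(-0.0001)] [np.float64(0.0552), np.float64(-0.0074)]
knob top [[0.5745 0.0634]] board [np.float64(-0.0009)] [np.float64(-0.0407)]
[118 117 121 122 120 119 123 109  85  86 115 227 254 251 249 249 249 249
 249 253 248 168  77  82 122 100  74 104 124 117 118 117 115 113 116 114
 116 116 114 117 101 219 255 251 253 240 119 133 138 134]
[0.57788258 0.12077944 0.24950506]
```

```bash
python3 -m handwheel '[{"translation":[-0.0385,0.011,0.002],"angular":[0,0,0],"hand":0.5},{"translation":[-0.0385,0.011,0.002],"angular":[0,0,0],"hand":0.5},{"translation":[-0.0385,0.011,0.002],"angular":[0,0,0],"hand":0.5},{"translation":[-0.0385,0.011,0.002],"angular":[0,0,0],"hand":0.5},{"translation":[-0.0385,0.011,0.002],"angular":[0,0,0],"hand":0.5},{"translation":[-0.0385,0.011,0.002],"angular":[0,0,0],"hand":0.5},{"translation":[-0.0385,0.011,0.002],"angular":[0,0,0],"hand":0.5},{"translation":[-0.0385,0.011,0.002],"angular":[0,0,0],"hand":0.5},{"translation":[-0.0385,0.011,0.002],"angular":[0,0,0],"hand":0.5},{"translation":[-0.0385,0.011,0.002],"angular":[0,0,0],"hand":0.5}]';python3 -m handwheel '[{"translation":[0,0,0.015],"angular":[0,0,6],"hand":0.5},{"translation":[0,0,0.015],"angular":[0,0,6],"hand":0.5},{"translation":[0,0,0],"angular":[0,0,0],"hand":0.5},{"translation":[0,0,0],"angular":[0,0,0],"hand":0.5}]'
python3 - <<'E'
from h import *
import pickle
s1=pickle.load(open('pics/s1.pkl','rb')); C=cam('wrist',s1); print('tumbler,spare',onz(C,[(335,235)],0),onz(C,[(221,284)],.08))
s=manip.get_state(); im=manip.get_image('wrist'); np.save('pics/w5.npy',im)
pickle.dump(s,open('pics/s5.pkl','wb')); C=cam('wrist',s)
u,v=proj(C,[[.6193,-.2777,.094]])[0]; print(u,v,s['width'])
h=cv2.cvtColor(im,cv2.COLOR_RGB2HSV)
u0,v0=int(u)-80,max(int(v)-60,0); c=im[v0:v0+120,u0:u0+160]; print(u0,v0)
cv2.imwrite('pics/w5.png',cv2.cvtColor(cv2.resize(c,(800,600),interpolation=cv2.INTER_CUBIC),cv2.COLOR_RGB2BGR))
E
```

```text
clock: 8.35
position: [0.6158, -0.2781, 0.2269]
ee_rot: [-0.001, 0.766, 0.643, -0.001]
contact_force: [0.5, 0.2, 0.6]
width: 0.0427
gripper_force: 0.0
clock: 8.68
position: [0.6156, -0.2761, 0.1964]
ee_rot: [-0.002, 0.828, 0.56, -0.001]
contact_force: [0.9, -0.1, 1.3]
width: 0.0428
gripper_force: 0.0
tumbler,spare [[ 0.53029614 -0.37732438  0.        ]] [[ 0.47090769 -0.25757341  0.08      ]]
263.042278819008 189.54826389911028 0.04275262733084087
183 129
```

View pics/w5.png

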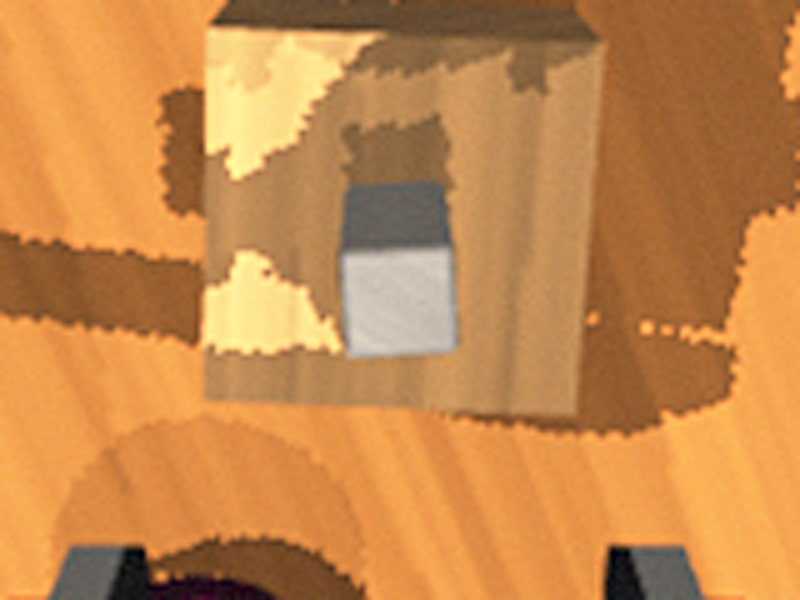

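The close-up shows the grip top's corners at (342,252), (453,247), (457,348) and (348,357) in the crop. It is turned a few degrees relative to the stand.

```bash
python3 - <<'E'
from h import *
import pickle
s=pickle.load(open('pics/s5.pkl','rb')); C=cam('wrist',s)
p=np.array([(342,252),(453,247),(457,348),(348,357)])/5+[183,129]
P=onz(C,p,.094)[:,:2]; e=np.roll(P,-1,0)-P
print(P.mean(0),np.linalg.norm(e,axis=1),np.degrees(np.arctan2(e[:,1],e[:,0])))
p=np.array([(205,25),(603,42),(577,415),(205,400)])/5+[183,129]
Q=onz(C,p,.048)[:,:2]; e=np.roll(Q,-1,0)-Q; print('stand',Q.mean(0),np.linalg.norm(e,axis=1),np.degrees(np.arctan2(e[:,1],e[:,0])))
W=rot(s['ee_rot'])[:, :]; print('tool yaw',np.degrees(np.arctan2(W[1,0],W[0,0])), 'shift tool',W.T@(np.r_[P.mean(0),0.058]-s['position']),s['position'])
E
```

```text
[ 0.61934091 -0.27750051] [0.01702744 0.01636666 0.01709308 0.01706198] [ -19.22522964 -108.9600362   163.1066409    70.85626851]
stand [ 0.61932417 -0.27767099] [0.06973378 0.06998009 0.06989078 0.07000511] [ -24.36681693 -113.58999217  155.65529652   66.28122693]
tool yaw 68.1504606970681 shift tool [1.20485690e-05 4.59239588e-03 1.38369680e-01] [ 0.61560027 -0.27605097  0.19638773]
```

```bash
python3 -m handwheel '[{"translation":[0,0.0046,0],"angular":[0,0,-3],"hand":0.5},{"translation":[0,0,0.03],"angular":[0,0,0],"hand":0.5},{"translation":[0,0,0.03],"angular":[0,0,0],"hand":0.5},{"translation":[0,0,0.03],"angular":[0,0,0],"hand":0.5},{"translation":[0,0,0.025],"angular":[0,0,0],"hand":0.5},{"translation":[0,0,0.015],"angular":[0,0,0],"hand":0.5},{"translation":[0,0,0.008],"angular":[0,0,0],"hand":0.5},{"translation":[0,0,0],"angular":[0,0,0],"hand":0.5},{"translation":[0,0,0],"angular":[0,0,0],"hand":0.5}]'
```

```text
clock: 9.48
position: [0.6221, -0.2783, 0.0615]
ee_rot: [0.001, 0.814, 0.581, 0.0]
contact_force: [-0.1, -0.3, 1.2]
width: 0.0427
gripper_force: 0.0
```

```bash
python3 -m handwheel '[{"translation":[0,0,0],"angular":[0,0,0],"hand":0.5}]'; python3 -m handwheel '[{"translation":[0,0,0],"angular":[0,0,0],"hand":0.5}]' | sed -n 2p
```

```text
clock: 9.57
position: [0.6226, -0.2788, 0.0623]
ee_rot: [0.002, 0.814, 0.581, 0.001]
contact_force: [0.1, -0.1, 0.7]
width: 0.043
gripper_force: 0.0
position: [0.6224, -0.2788, 0.0623]
```

```bash
python3 -m handwheel '[{"translation":[0,-0.0033,0.004],"angular":[0,0,0],"hand":0.5},{"translation":[0,0,0],"angular":[0,0,0],"hand":0.5},{"translation":[0,0,0],"angular":[0,0,0],"hand":1},{"translation":[0,0,0],"angular":[0,0,0],"hand":1},{"translation":[0,0,0],"angular":[0,0,0],"hand":1},{"translation":[0,0,0],"angular":[0,0,0],"hand":1},{"translation":[0,0,0],"angular":[0,0,0],"hand":1}]' 60;python3 -m handwheel '[{"translation":[0,0,-0.005],"angular":[0,0,0],"hand":1},{"translation":[0,0,-0.01],"angular":[0,0,0],"hand":1},{"translation":[0,0,-0.02],"angular":[0,0,0],"hand":1},{"translation":[0,0,-0.03],"angular":[0,0,0],"hand":1},{"translation":[0,0,-0.03],"angular":[0,0,0],"hand":1},{"translation":[0,0,-0.03],"angular":[0,0,0],"hand":1},{"translation":[0,0,-0.03],"angular":[0,0,0],"hand":1},{"translation":[0,0,0],"angular":[0,0,0],"hand":1},{"translation":[0,0,0],"angular":[0,0,0],"hand":1}]'; python3 - <<'E'
from h import *
import pickle
s=manip.get_state(); im=manip.get_image('wrist'); pickle.dump(s,open('pics/s6.pkl','wb')); np.save('pics/w6.npy',im)
cv2.imwrite('pics/w6.png',cv2.cvtColor(cv2.resize(im[100:384,120:400],(592,600),interpolation=cv2.INTER_CUBIC),cv2.COLOR_RGB2BGR))
print(s['position'],s['ee_rot'])
E
```

```text
clock: 10.23
position: [0.6182, -0.2773, 0.0566]
ee_rot: [0.0, 0.814, 0.581, -0.0]
contact_force: [-0.6, -0.1, 1.7]
width: 0.0175
gripper_force: 58.5
clock: 10.98
position: [0.6192, -0.2778, 0.2145]
ee_rot: [0.003, 0.814, 0.581, 0.001]
contact_force: [-0.6, 0.5, -1.4]
width: 0.0172
gripper_force: 59.2
[ 0.61920745 -0.27782227  0.21447325] [0.00263766 0.8140468  0.58079207 0.00118759]
```

View pics/w6.png

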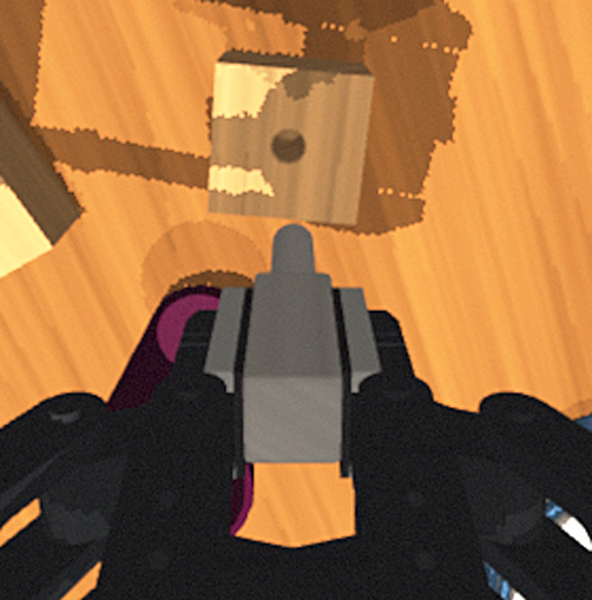

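The pin is held square: grip top at (293,418), shank nose at (293,235), and the empty stand hole above it. The other objects are undisturbed.

```bash
python3 -m handwheel '[{"translation":[0,0,0],"angular":[0,0,-4.4],"hand":1},{"translation":[0,0,0],"angular":[0,0,-4.4],"hand":1},{"translation":[0.036,-0.008,0],"angular":[0,0,0],"hand":1},{"translation":[0.036,-0.008,0],"angular":[0,0,0],"hand":1},{"translation":[0.036,-0.008,0],"angular":[0,0,0],"hand":1},{"translation":[0.036,-0.008,0],"angular":[0,0,0],"hand":1},{"translation":[0.036,-0.008,0],"angular":[0,0,0],"hand":1},{"translation":[0.036,-0.008,0],"angular":[0,0,0],"hand":1},{"translation":[0.036,-0.008,0],"angular":[0,0,0],"hand":1},{"translation":[0.036,-0.008,0],"angular":[0,0,0],"hand":1}]' >/dev/null;python3 -m handwheel '[{"translation":[0.036,-0.008,0],"angular":[0,0,0],"hand":1},{"translation":[0.036,-0.008,0],"angular":[0,0,0],"hand":1},{"translation":[0.036,-0.008,0],"angular":[0,0,0],"hand":1},{"translation":[0.036,-0.008,0],"angular":[0,0,0],"hand":1},{"translation":[0.036,-0.008,0.02],"angular":[0,0,0],"hand":1},{"translation":[0,0,0.02],"angular":[0,0,0],"hand":1},{"translation":[0,0,0.015],"angular":[0,0,0],"hand":1},{"translation":[0,0,0],"angular":[0,0,0],"hand":1},{"translation":[0,0,0],"angular":[0,0,0],"hand":1},{"translation":[0,0,0],"angular":[0,0,0],"hand":1}]'; python3 - <<'E'
from h import *
import pickle
s=manip.get_state(); im=manip.get_image('wrist'); pickle.dump(s,open('pics/s7.pkl','wb')); np.save('pics/w7.npy',im)
C=cam('wrist',s); W=rot(s['ee_rot']); print(s['position'],'yaw',np.degrees(np.arctan2(W[1,0],W[0,0])),'z axis',W[:,2])
print('shift to hole, tool',W.T@(np.array([.6003,.2014,s['position'][2]])-s['position']))
tip=W@[0,0,.0505]+s['position']; rim=np.array([[np.cos(t)*.0054,np.sin(t)*.0054,0] for t in np.arange(0,6.28,1.57)])@W.T+tip
print('nose px',proj(C,tip),proj(C,rim).round(1).tolist(),'hole px',proj(C,[[.6003,.2014,.088]]))
cv2.imwrite('pics/w7.png',cv2.cvtColor(cv2.resize(im[100:340,140:380],(600,600),interpolation=cv2.INTER_CUBIC),cv2.COLOR_RGB2BGR))
E
```

```text
clock: 12.7
position: [0.5986, 0.2011, 0.1563]
ee_rot: [-0.0, 0.767, 0.641, -0.0]
contact_force: [-0.4, 0.0, -1.9]
width: 0.0176
gripper_force: 59.1
[0.59863942 0.20114087 0.15627403] yaw 79.78031173866151 z axis [-5.08668105e-04 -2.68055546e-04 -9.99999835e-01]
shift to hole, tool [ 5.49644163e-04  1.58825568e-03 -9.14144165e-07]
nose px [[257.32585682 213.87249522]] [[257.3, 205.7], [266.0, 213.8], [257.4, 221.9], [248.7, 213.9]] hole px [[259.75430086 203.37635272]]
```

View pics/w7.png

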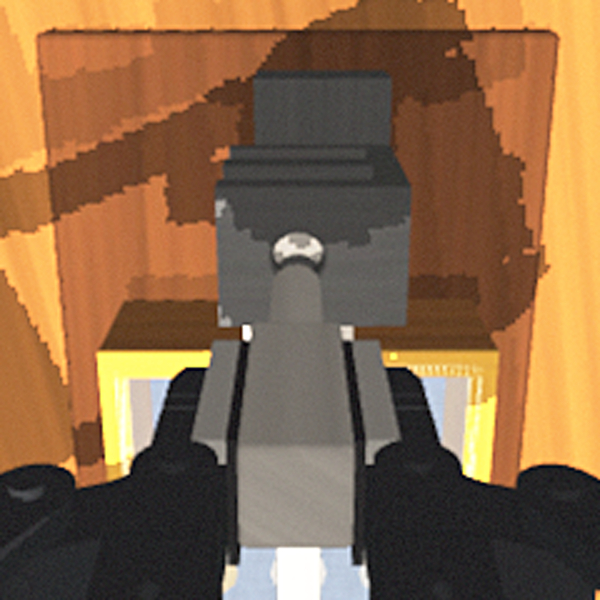

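The pin's nose edge is at (296,263) and the hole's rim spans x 273-326 with its top at y 235 in the crop. Both match the projections, so the computed shift of (0.5, 1.6) mm holds.

```bash
python3 -m handwheel '[{"translation":[0.0005,0.0016,0.006],"angular":[0,0,0],"hand":1},{"translation":[0,0,0.006],"angular":[0,0,0],"hand":1},{"translation":[0,0,0],"angular":[0,0,0],"hand":1},{"translation":[0,0,0],"angular":[0,0,0],"hand":1},{"translation":[0,0,0],"angular":[0,0,0],"hand":1}]' >/dev/null; python3 -m handwheel '[{"translation":[0,0,0],"angular":[0,0,0],"hand":1}]';cat > st.py <<'E'
from h import *
def avg():
    s=manip.get_state(); W=rot(s['ee_rot'])
    X=np.array([.9842,-.1771,0]);Y=np.array([.1771,.9842,0]); d=s['position']-np.array([.5826,.1033,0])
    f=np.array(s['contact_force'])
    print('board mm',(1000*np.array([d@X,d@Y])).round(2),'TCPz',(s['position'][2]*1e3).round(2),'nose z',((s['position'][2]-.0505)*1e3).round(1),'F board',(f@X).round(1),(f@Y).round(1),f[2].round(1),'tilt',W[:2,2].round(4),s['width'].round(4))
avg()
E
python3 st.py
```

```text
clock: 13.25
position: [0.6004, 0.2017, 0.1446]
ee_rot: [0.0, 0.767, 0.641, 0.0]
contact_force: [0.7, 0.6, -1.7]
width: 0.0173
gripper_force: 59.1Traceback (most recent call last):
  File "st.py", line 7, in <module>
    avg()
    ~~~^^
  File "st.py", line 6, in avg
    print('board mm',(1000*np.array([d@X,d@Y])).round(2),'TCPz',(s['position'][2]*1e3).round(2),'nose z',((s['position'][2]-.0505)*1e3).round(1),'F board',(f@X).round(1),(f@Y).round(1),f[2].round(1),'tilt',W[:2,2].round(4),s['width'].round(4))
                                                                                                                                                                                                                               ^^^^^^^^^^^^^^^^
AttributeError: 'float' object has no attribute 'round'
```

```bash
sed -i "s/,s\['width'\].round(4)//" st.py; python3 -m handwheel '[{"translation":[0,0,0.003],"angular":[0,0,0],"hand":1},{"translation":[0,0,0.003],"angular":[0,0,0],"hand":1},{"translation":[0,0,0],"angular":[0,0,0],"hand":1}]' >/dev/null; python3 st.py; python3 -m handwheel '[{"translation":[0,0,0.002],"angular":[0,0,0],"hand":1},{"translation":[0,0,0],"angular":[0,0,0],"hand":1}]' >/dev/null; python3 st.py;python3 -m handwheel '[{"translation":[0,0,0.002],"angular":[0,0,0],"hand":1},{"translation":[0,0,0],"angular":[0,0,0],"hand":1}]' >/dev/null; python3 st.py
```

```text
board mm [-0.59 99.82] TCPz 137.65 nose z 87.2 F board -0.4 0.2 -1.6 tilt [-0.0013 -0.0004]
board mm [-0.35 99.91] TCPz 135.95 nose z 85.5 F board 0.6 -0.3 -0.5 tilt [-0.0007 -0.0003]
board mm [-0.28 99.94] TCPz 134.05 nose z 83.6 F board 0.3 -0.4 -1.2 tilt [-0.0005 -0.0002]
```

```bash
python3 -m handwheel '[{"translation":[0,0,0.002],"angular":[0,0,0],"hand":1},{"translation":[0,0,0.002],"angular":[0,0,0],"hand":1},{"translation":[0,0,0],"angular":[0,0,0],"hand":1}]' >/dev/null; python3 st.py; python3 -m handwheel '[{"translation":[-0.002,0,0],"angular":[0,0,0],"hand":1},{"translation":[-0.002,0,0],"angular":[0,0,0],"hand":1},{"translation":[-0.002,0,0],"angular":[0,0,0],"hand":1},{"translation":[0,0,0],"angular":[0,0,0],"hand":1}]' >/dev/null; python3 st.py
```

```text
board mm [-0.38 99.84] TCPz 129.89 nose z 79.4 F board 0.1 -0.8 -0.2 tilt [-0.0009 -0.0003]
board mm [-0.34 93.71] TCPz 130.36 nose z 79.9 F board -0.3 0.4 -1.6 tilt [-0.0005  0.0001]
```

```bash
python3 -m handwheel '[{"translation":[0,0,0.002],"angular":[0,0,0],"hand":1},{"translation":[0,0,0],"angular":[0,0,0],"hand":1}]' >/dev/null; python3 st.py; python3 -m handwheel '[{"translation":[0,0,0.002],"angular":[0,0,0],"hand":1},{"translation":[0,0,0],"angular":[0,0,0],"hand":1}]' >/dev/null; python3 st.py; python3 -m handwheel '[{"translation":[0,0,0.0015],"angular":[0,0,0],"hand":1},{"translation":[0,0,0],"angular":[0,0,0],"hand":1}]' >/dev/null; python3 st.py
```

```text
board mm [-0.2  93.88] TCPz 128.29 nose z 77.8 F board -1.3 0.3 -1.8 tilt [-0.0001 -0.0002]
board mm [5.000e-02 9.406e+01] TCPz 127.33 nose z 76.8 F board -2.0 0.8 3.5 tilt [0.0008 0.    ]
board mm [ 0.11 94.08] TCPz 127.06 nose z 76.6 F board -2.5 -0.3 9.8 tilt [0.0015 0.0002]
```

```bash
python3 -m handwheel '[{"translation":[-0.001,0,-0.0005],"angular":[0,0,0],"hand":1},{"translation":[0,0,0],"angular":[0,0,0],"hand":1}]' >/dev/null; python3 st.py; for i in 1; do python3 -m handwheel '[{"translation":[-0.001,0,0],"angular":[0,0,0],"hand":1},{"translation":[0,0,0],"angular":[0,0,0],"hand":1}]' >/dev/null; python3 st.py; done; python3 -m handwheel '[{"translation":[-0.001,0,0],"angular":[0,0,0],"hand":1},{"translation":[0,0,0],"angular":[0,0,0],"hand":1}]' >/dev/null; python3 st.py
```

```text
board mm [8.000e-02 9.381e+01] TCPz 127.2 nose z 76.7 F board -2.6 1.2 7.1 tilt [0.0019 0.0017]
board mm [8.000e-02 9.359e+01] TCPz 127.22 nose z 76.7 F board -3.8 3.4 7.4 tilt [0.0022 0.0032]
board mm [ 0.1  93.28] TCPz 127.21 nose z 76.7 F board -3.1 4.9 6.1 tilt [0.0026 0.0045]
```

```bash
python3 -m handwheel '[{"translation":[-0.001,0,-0.001],"angular":[0,0,0],"hand":1},{"translation":[0,0,0],"angular":[0,0,0],"hand":1}]' >/dev/null; python3 st.py; python3 -m handwheel '[{"translation":[-0.001,0,0],"angular":[0,0,0],"hand":1},{"translation":[0,0,0],"angular":[0,0,0],"hand":1}]' >/dev/null; python3 st.py; python3 -m handwheel '[{"translation":[-0.001,0,0],"angular":[0,0,0],"hand":1},{"translation":[0,0,0],"angular":[0,0,0],"hand":1}]' >/dev/null; python3 st.py
```

```text
board mm [-8.000e-02  9.052e+01] TCPz 126.97 nose z 76.5 F board -0.4 1.1 -0.2 tilt [0.0009 0.0007]
board mm [-0.15 88.58] TCPz 126.1 nose z 75.6 F board -1.8 1.2 -0.4 tilt [-0.0003 -0.0008]
board mm [-0.13 88.16] TCPz 126.1 nose z 75.6 F board -1.4 3.5 -0.4 tilt [-0.0002  0.0006]
```

```bash
python3 -m handwheel '[{"translation":[0.0008,0,0.001],"angular":[0,0,0],"hand":1},{"translation":[0,0,0.001],"angular":[0,0,0],"hand":1},{"translation":[0,0,0],"angular":[0,0,0],"hand":1}]' >/dev/null; python3 st.py; python3 -m handwheel '[{"translation":[0,0,0.0015],"angular":[0,0,0],"hand":1},{"translation":[0,0,0.0015],"angular":[0,0,0],"hand":1},{"translation":[0,0,0],"angular":[0,0,0],"hand":1}]' >/dev/null; python3 st.py;
```

```text
board mm [-0.15 88.44] TCPz 123.95 nose z 73.5 F board -0.3 1.6 -1.3 tilt [-0.0005 -0.0008]
board mm [-0.16 88.53] TCPz 120.97 nose z 70.5 F board -0.3 0.7 -1.7 tilt [-0.0004 -0.0006]
```

```bash
python3 -m handwheel '[{"translation":[0.0005,0.0002,0.002],"angular":[0,0,0],"hand":1},{"translation":[0,0,0.002],"angular":[0,0,0],"hand":1},{"translation":[0,0,0.0015],"angular":[0,0,0],"hand":1},{"translation":[0,0,0],"angular":[0,0,0],"hand":1}]' >/dev/null; python3 st.py; python3 -m handwheel '[{"translation":[0,0,0.0015],"angular":[0,0,0],"hand":1},{"translation":[0,0,0.001],"angular":[0,0,0],"hand":1},{"translation":[0,0,0],"angular":[0,0,0],"hand":1}]' >/dev/null; python3 st.py;
```

```text
board mm [3.000e-02 8.887e+01] TCPz 115.36 nose z 64.9 F board 0.4 -0.1 -1.9 tilt [-0.0006 -0.0009]
board mm [ 0.15 89.12] TCPz 113.14 nose z 62.6 F board 0.8 -0.2 -1.6 tilt [-0.0001 -0.0004]
```

```bash
python3 -m handwheel '[{"translation":[0,0,0.003],"angular":[0,0,0],"hand":1},{"translation":[0,0,0.003],"angular":[0,0,0],"hand":1},{"translation":[0,0,0.003],"angular":[0,0,0],"hand":1},{"translation":[0,0,0.003],"angular":[0,0,0],"hand":1},{"translation":[0,0,0],"angular":[0,0,0],"hand":1}]' >/dev/null; python3 st.py; python3 -m handwheel '[{"translation":[0,0,0.0015],"angular":[0,0,0],"hand":1},{"translation":[0,0,0.0015],"angular":[0,0,0],"hand":1},{"translation":[0,0,0],"angular":[0,0,0],"hand":1}]' >/dev/null; python3 st.py;
```

```text
board mm [-0.24 89.01] TCPz 100.5 nose z 50.0 F board -0.2 -0.4 -1.7 tilt [-0.0012 -0.0005]
board mm [4.000e-02 8.922e+01] TCPz 98.13 nose z 47.6 F board -0.4 0.1 -1.3 tilt [-0.0003 -0.0002]
```

```bash
python3 -m handwheel '[{"translation":[0,0,0.001],"angular":[0,0,0],"hand":1},{"translation":[0,0,0],"angular":[0,0,0],"hand":1}]' >/dev/null; python3 st.py; python3 -m handwheel '[{"translation":[0,0,0.001],"angular":[0,0,0],"hand":1},{"translation":[0,0,0],"angular":[0,0,0],"hand":1}]' >/dev/null; python3 st.py; python3 -m handwheel '[{"translation":[0,0,0.001],"angular":[0,0,0],"hand":1},{"translation":[0,0,0],"angular":[0,0,0],"hand":1}]' >/dev/null; python3 st.py;
```

```text
board mm [ 0.1  89.26] TCPz 97.33 nose z 46.8 F board 0.2 -0.4 -1.4 tilt [ 0.     -0.0001]
board mm [ 0.24 89.34] TCPz 96.58 nose z 46.1 F board -0.2 -0.8 -1.3 tilt [ 0.0004 -0.    ]
board mm [ 0.28 89.34] TCPz 96.54 nose z 46.0 F board -0.5 -0.5 4.0 tilt [0.0009 0.0001]
```

The shoulder is seated: nose at 46 mm, with 4 N up. I release the pin and retreat.

```bash
python3 -m handwheel '[{"translation":[0,0,0],"angular":[0,0,0],"hand":1},{"translation":[0,0,-0.001],"angular":[0,0,0],"hand":0.5},{"translation":[0,0,0],"angular":[0,0,0],"hand":0.5},{"translation":[0,0,0],"angular":[0,0,0],"hand":0.5},{"translation":[0,0,0],"angular":[0,0,0],"hand":0.5},{"translation":[0,0,0],"angular":[0,0,0],"hand":0.5}]'; python3 -m handwheel '[{"translation":[0,0,-0.01],"angular":[0,0,0],"hand":0.5},{"translation":[0,0,-0.02],"angular":[0,0,0],"hand":0.5},{"translation":[0,0,-0.03],"angular":[0,0,0],"hand":0.5},{"translation":[0,0,-0.03],"angular":[0,0,0],"hand":0.5},{"translation":[0,0,-0.03],"angular":[0,0,0],"hand":0.5},{"translation":[-0.03,0,-0.02],"angular":[0,0,0],"hand":0.5},{"translation":[-0.03,0,0],"angular":[0,0,0],"hand":0.5},{"translation":[0,0,0],"angular":[0,0,0],"hand":0.5},{"translation":[0,0,0],"angular":[0,0,0],"hand":0.5}]'; python3 - <<'E'
from h import *
im=manip.get_image('wrist'); cv2.imwrite('pics/w8.png',cv2.cvtColor(cv2.resize(im[:300,120:420],(600,600)),cv2.COLOR_RGB2BGR))
E
```

```text
clock: 18.67
position: [0.5985, 0.1912, 0.0961]
ee_rot: [-0.0, 0.767, 0.642, -0.0]
contact_force: [-1.0, 0.6, -0.1]
width: 0.0431
gripper_force: 0.0
clock: 19.42
position: [0.5878, 0.1311, 0.2376]
ee_rot: [0.0, 0.768, 0.641, 0.001]
contact_force: [0.3, 0.1, 0.6]
width: 0.0424
gripper_force: 0.0
```

View pics/w8.png

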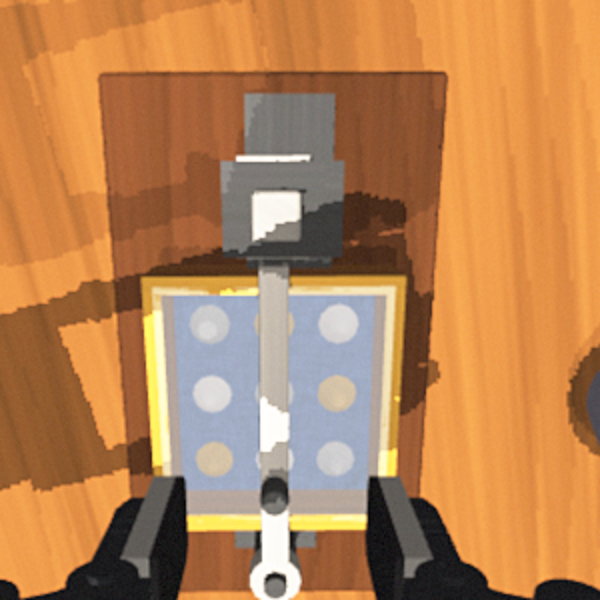

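The pin stands square in the yoke at (277,215), the bar is straight and home, and the gripper is clear.

```bash
python3 -c "
from rig import manip
print(manip.sign_off())"
```

```text
the job is handed in; nothing more can be done
None
```

The case is locked and the job is handed in, though the hand-in gave no verdict: the bar is home, the pin is through both ears and the eye with its shoulder seated on the upper ear, and it is released with the arm clear, at about 19.5 s with the highest force I read about 15 N.

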